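Find and mark an instrument body's balance point

TASK

Find where the long black square instrument body balances, so its sling ring can be fitted there: pushing gently at its tail, slide it endways along the stand and out over the brass edge a little at a time until, left alone, it just tips and stays with its nose resting lightly on the rubber bar, no more than about half a centimetre past its balance point. Then mark the spot: set the orange saddle clip squarely astride the body right over the brass edge, leave it there and let go. Do not lift the body, press hard on it, or disturb the other things on the bench.

Things in the scene. Friction and masses are not known exactly. Their poses are not given: they have to be found in the camera images.
- edge (a point): The fulcrum: middle of the top of the brass edge that ends the flat bed of the fixed pale wooden stand, 70 mm above the bench. x level, the way the body slides (off the bed, towards the rubber bar); y along the brass edge; z up. The bed is 62 mm wide and reaches 130 mm back from the edge.
- stand: The same stand; origin on the bench right under the brass edge, axes as for the edge. On its bed two low dark guide strips, 10 mm high, 26 mm out at most either side, keep the body straight with 2 mm play per side; they end 18 mm behind the edge. Below the bed is a solid block.
- stop: Fixed black rubber cross bar of 12 mm diameter on two steel posts, 80 mm beyond the brass edge; its top is 6 mm lower than the bed. The body's underside comes to rest on it, nose about 4 degrees down, when the body has tipped. Origin at the bar's centre.
- joint_body: Loose black square-section instrument body with silver bands, 340 mm long, 32 by 32 mm, 0.45 kg, level on the bed between the guides. Origin at the middle of its underside; x to its nose, z up. Its balance point cannot be seen: an inner weight puts it up to 32 mm to either side of mid-length. At first its middle lies 55 to 70 mm behind the brass edge.
- body_mid (a point): Centre of the instrument body (mid-length, half-way up). Axes as the body.
- nose (a point): Centre of the end face of the body that goes out over the rubber bar, 170 mm from its middle.
- tail (a point): Centre of the other end face, the one to push, 170 mm from its middle; it always overhangs the back of the bed. While a tool pushes here, its friction can hold the tail down or tip the body early: whether it has tipped shows only with the tool backed off.
- saddle_post (a point): Middle of the saddle clip's grip post, 34 mm above its feet, 20 mm above the inner face that sits on the body. The clip is an upside-down U of orange plastic, 20 g, standing on the bench: 22 mm long (x), 44 mm wide (y), 36 mm clear between its 14 mm legs, orange top 19 mm high; on it a white square post, 14 by 14 by 30 mm. Its x goes along the body, either way round.
- bell: Black flared bell, 68 mm across, 100 mm tall, standing; leave alone. Origin at its foot.
- barrel: Black tube piece with silver rings, 34 mm across, 60 mm tall, standing; leave alone. Origin at its foot.
- oil_bottle: Small white bottle, 32 mm across, 90 mm tall; leave alone. Origin at its foot.
- pad_tin: Orange open dish, 90 mm across, 32 mm tall; leave alone. Origin at its foot.
Not all that is in view belongs to the job. What is shaped like the part that bears saddle_post but green or pink is not meant.

How it is judged:
By the outcome, as a careful person would: the job done as asked, in the order asked, and still so for the second after the job is handed in, with the robot touching nothing.
It also fails if it takes over 72 s, if anything falls off the work surface, if the arm or the gripper's body presses on something with over 40 N, if the wrist force passes 120 N, or if a joint passes its speed limit or range.

ROBOT

A 6-joint arm with a two-finger parallel gripper is mounted at the origin on the work surface. World frame = base frame: x ahead of the robot, y to its left, z up, the work surface at z = 0. Lengths are in m, angles in rad, forces in N, time in s.
With the tool pointing down it reaches from about 0.25 to 0.775 m from the base axis. Payload 4 kg.
Tool frame: the origin (TCP) lies where the fingers leave the gripper's body, on its centre line; the fingertips stand 97 mm ahead of it and the grasp point (between the pads) lies 78 mm ahead of it; z points along the fingers, y is the line along which they close (so a half turn about z gives the same grasp; the last joint's range is limited). The gripper opens to 94 mm and grips with 3 to 60 N. Pads are 16 mm wide; open, the fingers measure 119 mm over their backs; the gripper's body (75 mm by 177 mm) begins 78 mm behind the grasp point.
Start: joints at [-1.406, 0.087, 1.371, -0, 1.684, -0.103], TCP at [0.146, -0.53, 0.303] pointing down, gripper open.
Joint ranges: [-3.1, 3.1], [-0.76, 2.03], [0.27, 2.55], [-1.08, 4.22], [0.17, 2.65], [-2.57, 2.57]. Speed limits (rad/s): [2.79, 2.79, 3.14, 3.14, 3.14, 3.14].

INTERFACE

Orientations are given as [roll, pitch, yaw] about the fixed x, y, z axes, in that order (R = Rz(yaw) Ry(pitch) Rx(roll)).
In Python, from bench import robot, eyes gives the robot as it stands. The module is installed in compiled form; this text tells all that it offers.
- The arm moves only by the tool carry_out, never from a script. Its argument "deltas" is a list of rows, each an object of numbers: "dx", "dy", "dz": the shift along the tool's x, y, z each as a share of 0.02 m, from -1 to 1; "wx", "wy", "wz": the turn, a rotation vector about the tool's x, y, z each as a share of 0.12 rad, from -1 to 1; "gripper": the closure in counts, from 0 (fully open) to 255 (shut). In form: [{"dx": .., "dy": .., "dz": .., "wx": .., "wy": .., "wz": .., "gripper": ..}, ...]. A call has 1 to 20 rows; each row shifts and turns the commanded pose from where the row before left it, along the tool's axes as they then stand; what a row does not reach is not made up. A row lasts 1/12 s, in which the tool goes at most 41.7 mm and 7.16 degrees, less where a joint would pass 70% of its speed; a pose out of reach is approached as far as the arm can. A call with a number of a shift or a turn outside -1 to 1 is refused whole. A call with a gripper value outside its range is refused whole. The fingers move at their own pace and stop on an object; the grip force is fixed at half the most. Time passes only in rows, so rows that do not move let the fingers close. It gives the time, the measured TCP pose, the force, the opening and the grip force at its end, in the units of the state.
- robot.get_obs(): the state, without advancing time (a new reading comes with each control period).
- eyes.snapshot(name): name is "scene" or "top" or "wrist"; returns the picture (400x640x3 uint8, red, green, blue); there is no depth.
- eyes.get_calibration(name): a dict with "fovy" (degrees; the focal length in pixels is half the picture's height over the tangent of half this angle, whatever the lens; pixels are square), "cx", "cy" (the principal point, pixels), "R" (3x3) and "t" (3): a world point X has camera coordinates R X + t. Camera axes: x right, y down, z forward; pixel columns grow to the right and rows downward; lengths in m; the calibration is good to about 2 mm. A picture is of the moment at which its call begins: read the wrist's pose just before it. get_calibration takes no time and is no camera call; for the wrist camera it gives the pose at the moment of the call.
- robot.close_job(): hands the job in; it is judged then, once.
The state is a dict: "time": time; "joint_positions": joint angles; "qvel": joint speeds; "joint_torque": joint torques, N m; "tool_pos": TCP position; "ee_rot": TCP orientation; "wrist_force": force on the tool from outside, world axes, zero at the start; "wrist_torque": the same for the moment, N m; "width": finger opening in m; "finger_force": force on a finger pad.
Only numpy, scipy, OpenCV 4.12 (cv2) and the standard library are available. Lean on these libraries where they do the work, as an engineer would, in place of code of your own. Each camera call takes 0.05 s, during which the arm holds its last target. There are 200 camera calls.

## Working session

There is one attempt and no reset: what is moved stays moved. The work goes in short steps, Python scripts to look and compute and a tool call to move; the robot and the scene stay as the last step left them, time stands still between calls to the robot, and variables do not carry over. Pictures are saved under pics/ and viewed, at most 10 in all, crops included, and the job is handed in when it is done.

Besides the shell and the picture viewer there is one more tool, called after "Call:" in YAML: its name, and indented under it one key for each argument. carry_out: Moves the arm, as the interface text tells. Shift numbers are shares of 0.02 m and turn numbers shares of 0.12 rad, none past 1 either way. Its arguments: {"type":"object","properties":{"deltas":{"type":"array","items":{"type":"object","properties":{"dx":{"type":"number"},"dy":{"type":"number"},"dz":{"type":"number"},"wx":{"type":"number"},"wy":{"type":"number"},"wz":{"type":"number"},"gripper":{"type":"number"}}}}},"required":["deltas"]}

```bash
mkdir -p pics
python3 - <<'E'
from bench import robot, eyes
import cv2, numpy as np
o=robot.get_obs(); print(o['time'],o['tool_pos'],o['ee_rot'],o['width'])
for n in('scene','top'):
    im=eyes.snapshot(n); cv2.imwrite(f'pics/{n}0.png',im[:,:,::-1]); c=eyes.get_calibration(n)
    print(n,c['fovy'],c['cx'],c['cy'],np.round(c['R'],4).tolist(),np.round(c['t'],4))
E
```

```text
0.0 [ 0.14547937 -0.5300716   0.30151432] [-3.13942874e+00 -1.95327456e-04  2.67825270e-01] 0.093972666868418
scene 47.02729415028907 321.9201018529697 201.30045103651665 [[0.4848, 0.8746, 0.0053], [0.7527, -0.4141, -0.5118], [-0.4455, 0.2521, -0.8591]] [-0.2198 -0.4245  1.2871]
top 53.05531385306867 316.5839634427861 202.85142120905255 [[-0.0137, -0.9994, -0.0319], [-0.9968, 0.0161, -0.0777], [0.0781, 0.0308, -0.9965]] [-0.0368  0.5615  0.9197]
```

View pics/scene0.png

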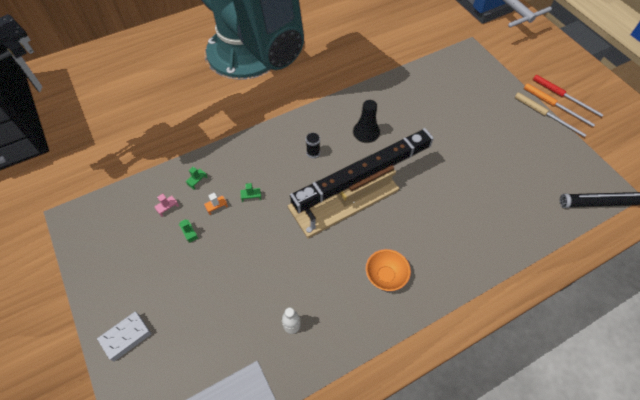

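View pics/top0.png

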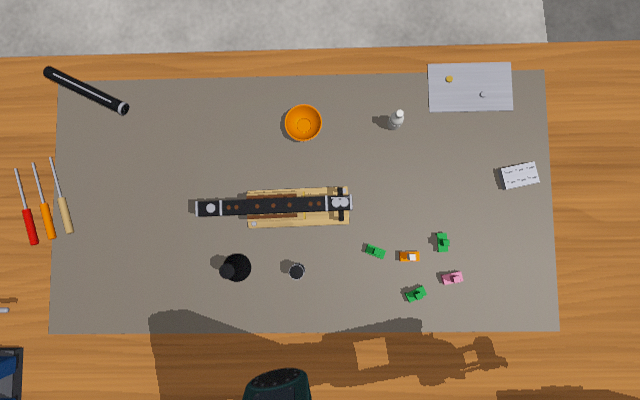

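```bash
cat > h.py <<'E'
from bench import robot, eyes
import cv2, numpy as np
def proj(n,P,c=None):
    c=c or eyes.get_calibration(n); f=200/np.tan(np.radians(c['fovy']/2))
    q=np.atleast_2d(P)@np.array(c['R']).T+c['t']; return q[:,:2]/q[:,2:]*f+[c['cx'],c['cy']]
def ray(n,uv,z,c=None):
    c=c or eyes.get_calibration(n); f=200/np.tan(np.radians(c['fovy']/2)); R=np.array(c['R'])
    C=-R.T@c['t']; d=R.T@[(uv[0]-c['cx'])/f,(uv[1]-c['cy'])/f,1]; return C+d*(z-C[2])/d[2]
E
python3 - <<'E'
from h import *
im=cv2.imread('pics/top0.png')
a=cv2.resize(im[175:240,185:360],None,fx=4.4,fy=4.4,interpolation=cv2.INTER_CUBIC)
b=cv2.resize(im[230:305,360:470],None,fx=4,fy=4,interpolation=cv2.INTER_CUBIC)
o=np.zeros((a.shape[0]+b.shape[0],a.shape[1],3),np.uint8);o[:a.shape[0]]=a;o[a.shape[0]:,:b.shape[1]]=b
cv2.imwrite('pics/c1.png',o);print(a.shape,b.shape)
for s,n in(('tail',(196,209)),('nose',(352,202))): print(s,ray('top',n,.102))
print('clip',ray('top',(409,257),.019))
for n in ((235,267),(296,270),(303,123),(396,121),(374,251),(442,242),(452,278)):print(n,ray('top',n,.03))
hsv=cv2.cvtColor(im,cv2.COLOR_BGR2HSV)
m=cv2.inRange(hsv,(8,150,120),(22,255,255));m[:225]=0;m[305:]=0;m[:,:380]=0
p=np.argwhere(m)[:,::-1];print(len(p),p.mean(0),cv2.minAreaRect(p.astype(np.float32)))
E
```

```text
(286, 770, 3) (300, 440, 3)
tail [0.54544226 0.21365207 0.102     ]
nose [ 0.55516757 -0.12351627  0.102     ]
clip [ 0.43201542 -0.25718546  0.019     ]
(235, 267) [0.41446075 0.14537907 0.03      ]
(296, 270) [0.40605567 0.00406416 0.03      ]
(303, 123) [ 0.75021736 -0.0158674   0.03      ]
(396, 121) [ 0.7500411  -0.23469799  0.03      ]
(374, 251) [ 0.4472722  -0.17570897  0.03      ]
(442, 242) [ 0.46580299 -0.33104852  0.03      ]
(452, 278) [ 0.38423299 -0.35045146  0.03      ]
6788 [594.39525633 263.97731291] ((519.5, 264.5), (79.0, 239.0), 90.0)
```

View pics/c1.png

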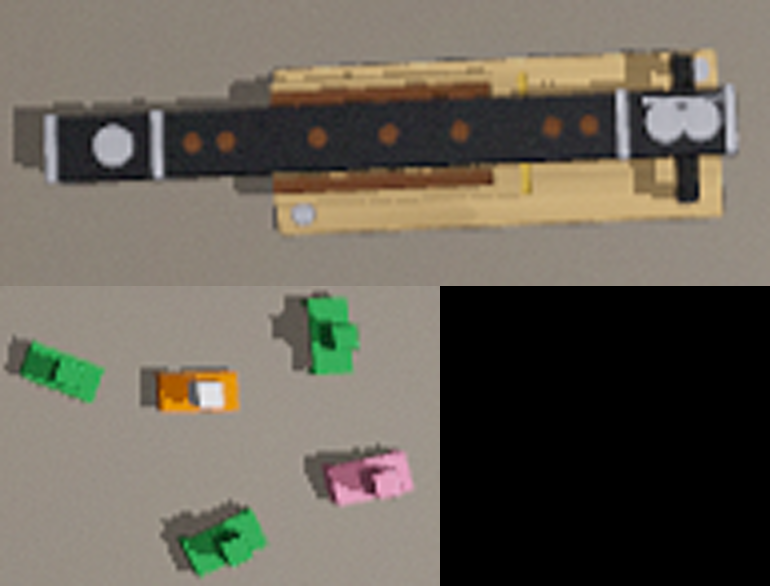

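Run:
```python
from h import *
im=cv2.imread('pics/top0.png')
A=ray('top',(303.6,194.3),.07);B=ray('top',(304.7,215.5),.07);print('edge',A,B,(A+B)/2)
T=[ray('top',p,.102) for p in((195.5,201.4),(195.9,216.4))];N=[ray('top',p,.102) for p in((351.6,194.5),(352.5,209.5))]
t=sum(T)/2;n=sum(N)/2;print('tail',t,'nose',n,'len',np.linalg.norm(t-n),'wid',np.linalg.norm(T[0]-T[1]),'ang',np.degrees(np.arctan2(*(n-t)[1::-1])),'mid',(t+n)/2)
hsv=cv2.cvtColor(im,cv2.COLOR_BGR2HSV)[240:275,390:430]
m=cv2.inRange(hsv,(5,120,90),(22,255,255));w=cv2.inRange(hsv,(0,0,190),(180,60,255))
for k,z in((m,.019),(w,.045)):
    p=np.argwhere(k)[:,::-1]+[390,240];r=cv2.minAreaRect(p.astype(np.float32));print(len(p),r,ray('top',p.mean(0),z), [ray('top',q,z)[:2].round(4).tolist() for q in cv2.boxPoints(r)])
```

```text
edge [ 0.57669247 -0.01792549  0.07      ] [ 0.5293015  -0.01984577  0.07      ] [ 0.55299698 -0.01888563  0.07      ]
tail [0.5456937 0.2143111 0.102    ] nose [ 0.55518988 -0.1236221   0.102     ] len 0.33806660537746763 wid 0.03257600362104374 ang -88.39036867768402 mid [0.55044179 0.0453445  0.102     ]
148 ((409.0, 256.0), (10.0, 20.0), 90.0) [ 0.43545696 -0.2548554   0.019     ] [[0.4461, -0.2346], [0.4455, -0.2806], [0.4226, -0.2798], [0.4231, -0.2339]]
36 ((412.5, 257.0), (6.0, 5.0), 90.0) [ 0.43364853 -0.25919808  0.045     ] [[0.4402, -0.2546], [0.4401, -0.2657], [0.4267, -0.2653], [0.4268, -0.2541]]
```

Call:
carry_out:
  deltas:
    - {"wz": -1, "gripper": 255}
    - {"wz": -1, "gripper": 255}
    - {"wz": -1, "gripper": 255}
    - {"wz": -1, "gripper": 255}
    - {"wz": -1, "gripper": 255}
    - {"wz": -1, "gripper": 255}
    - {"wz": -1, "gripper": 255}
    - {"wz": -1, "gripper": 255}
    - {"wz": -1, "gripper": 255}
    - {"wz": -1, "gripper": 255}
    - {"wz": -1, "gripper": 255}
    - {"wz": -0.1, "dx": 1, "dy": 0.54, "gripper": 255}
    - {"dx": 1, "dy": 0.54, "gripper": 255}
    - {"dx": 1, "dy": 0.54, "gripper": 255}
    - {"dx": 1, "dy": 0.54, "gripper": 255}
    - {"dx": 1, "dy": 0.54, "gripper": 255}
    - {"dx": 1, "dy": 0.54, "gripper": 255}
    - {"dx": 1, "dy": 0.54, "gripper": 255}
    - {"dx": 1, "dy": 0.54, "gripper": 255}
    - {"dx": 1, "dy": 0.54, "gripper": 255}

```text
invalid input
```

Call:
carry_out:
  deltas:
    - {"dx": 1, "dy": 0.54, "gripper": 255}
    - {"dx": 1, "dy": 0.54, "gripper": 255}
    - {"dx": 1, "dy": 0.54, "gripper": 255}
    - {"dx": 1, "dy": 0.54, "gripper": 255}
    - {"dx": 1, "dy": 0.54, "gripper": 255}
    - {"dx": 1, "dy": 0.54, "gripper": 255}
    - {"dx": 1, "dy": 0.54, "gripper": 255}
    - {"dx": 1, "dy": 0.54, "gripper": 255}
    - {"dx": 1, "dy": 0.54, "gripper": 255}
    - {"dx": 1, "dy": 0.54, "gripper": 255}
    - {"dx": 1, "dy": 0.54, "gripper": 255}
    - {"dx": 1, "dy": 0.54, "gripper": 255}
    - {"dx": 1, "dy": 0.54, "gripper": 255}
    - {"dx": 1, "dy": 0.54, "gripper": 255}
    - {"dx": 1, "dy": 0.54, "gripper": 255}
    - {"dx": 1, "dy": 0.54, "gripper": 255}
    - {"dx": 1, "dy": 0.54, "gripper": 255}
    - {"dx": 1, "dy": 0.54, "gripper": 255}
    - {"dx": 1, "dy": 0.54, "gripper": 255}
    - {"dx": 1, "dy": 0.54, "gripper": 255}

```text
invalid input
```

Call:
carry_out:
  deltas:
    - {"dx": 0, "dy": 0, "dz": 0, "wx": 0, "wy": 0, "wz": -1, "gripper": 255}
    - {"dx": 0, "dy": 0, "dz": 0, "wx": 0, "wy": 0, "wz": -1, "gripper": 255}

```text
time: 0.27
tool_pos: [0.1455, -0.5302, 0.3019]
ee_rot: [-3.14, -0.0, 0.514]
wrist_force: [-0.1, -0.1, -0.4]
width: 0.084
finger_force: 0.0
```

Call:
carry_out:
  deltas:
    - {"dx": 0, "dy": 0, "dz": 0, "wx": 0, "wy": 0, "wz": -1, "gripper": 255}
    - {"dx": 0, "dy": 0, "dz": 0, "wx": 0, "wy": 0, "wz": -1, "gripper": 255}
    - {"dx": 0, "dy": 0, "dz": 0, "wx": 0, "wy": 0, "wz": -1, "gripper": 255}
    - {"dx": 0, "dy": 0, "dz": 0, "wx": 0, "wy": 0, "wz": -1, "gripper": 255}
    - {"dx": 0, "dy": 0, "dz": 0, "wx": 0, "wy": 0, "wz": -1, "gripper": 255}
    - {"dx": 0, "dy": 0, "dz": 0, "wx": 0, "wy": 0, "wz": -1, "gripper": 255}
    - {"dx": 0, "dy": 0, "dz": 0, "wx": 0, "wy": 0, "wz": -1, "gripper": 255}
    - {"dx": 0, "dy": 0, "dz": 0, "wx": 0, "wy": 0, "wz": -1, "gripper": 255}
    - {"dx": 0, "dy": 0, "dz": 0, "wx": 0, "wy": 0, "wz": -1, "gripper": 255}
    - {"dx": 1, "dy": 0.54, "dz": 0, "wx": 0, "wy": 0, "wz": 0, "gripper": 255}
    - {"dx": 1, "dy": 0.54, "dz": 0, "wx": 0, "wy": 0, "wz": 0, "gripper": 255}
    - {"dx": 1, "dy": 0.54, "dz": 0, "wx": 0, "wy": 0, "wz": 0, "gripper": 255}
    - {"dx": 1, "dy": 0.54, "dz": 0, "wx": 0, "wy": 0, "wz": 0, "gripper": 255}
    - {"dx": 1, "dy": 0.54, "dz": 0, "wx": 0, "wy": 0, "wz": 0, "gripper": 255}
    - {"dx": 1, "dy": 0.54, "dz": 0, "wx": 0, "wy": 0, "wz": 0, "gripper": 255}
    - {"dx": 1, "dy": 0.54, "dz": 0, "wx": 0, "wy": 0, "wz": 0, "gripper": 255}
    - {"dx": 1, "dy": 0.54, "dz": 0, "wx": 0, "wy": 0, "wz": 0, "gripper": 255}
    - {"dx": 1, "dy": 0.54, "dz": 0, "wx": 0, "wy": 0, "wz": 0, "gripper": 255}
    - {"dx": 1, "dy": 0.54, "dz": 0, "wx": 0, "wy": 0, "wz": 0, "gripper": 255}
    - {"dx": 1, "dy": 0.54, "dz": 0, "wx": 0, "wy": 0, "wz": 0, "gripper": 255}

```text
time: 1.93
tool_pos: [0.2608, -0.3072, 0.3022]
ee_rot: [-3.141, -0.001, 1.588]
wrist_force: [0.6, 0.9, 0.2]
width: 0.0006
finger_force: 0.0
```

Call:
carry_out:
  deltas:
    - {"dx": 1, "dy": 0.54, "dz": 0, "wx": 0, "wy": 0, "wz": 0, "gripper": 255}
    - {"dx": 1, "dy": 0.54, "dz": 0, "wx": 0, "wy": 0, "wz": 0, "gripper": 255}
    - {"dx": 1, "dy": 0.54, "dz": 0, "wx": 0, "wy": 0, "wz": 0, "gripper": 255}
    - {"dx": 1, "dy": 0.54, "dz": 0, "wx": 0, "wy": 0, "wz": 0, "gripper": 255}
    - {"dx": 1, "dy": 0.54, "dz": 0, "wx": 0, "wy": 0, "wz": 0, "gripper": 255}
    - {"dx": 1, "dy": 0.54, "dz": 0, "wx": 0, "wy": 0, "wz": 0, "gripper": 255}
    - {"dx": 1, "dy": 0.54, "dz": 0, "wx": 0, "wy": 0, "wz": 0, "gripper": 255}
    - {"dx": 1, "dy": 0.54, "dz": 0, "wx": 0, "wy": 0, "wz": 0, "gripper": 255}
    - {"dx": 1, "dy": 0.54, "dz": 0, "wx": 0, "wy": 0, "wz": 0, "gripper": 255}
    - {"dx": 1, "dy": 0.54, "dz": 0, "wx": 0, "wy": 0, "wz": 0, "gripper": 255}
    - {"dx": 1, "dy": 0.54, "dz": 0, "wx": 0, "wy": 0, "wz": 0, "gripper": 255}
    - {"dx": 1, "dy": 0.54, "dz": 0, "wx": 0, "wy": 0, "wz": 0, "gripper": 255}
    - {"dx": 1, "dy": 0.54, "dz": 0, "wx": 0, "wy": 0, "wz": 0, "gripper": 255}
    - {"dx": 1, "dy": 0.54, "dz": 0, "wx": 0, "wy": 0, "wz": 0, "gripper": 255}
    - {"dx": 1, "dy": 0.54, "dz": 0, "wx": 0, "wy": 0, "wz": 0, "gripper": 255}
    - {"dx": 1, "dy": 0.54, "dz": 0, "wx": 0, "wy": 0, "wz": 0, "gripper": 255}
    - {"dx": 1, "dy": 0.54, "dz": 0, "wx": 0, "wy": 0, "wz": 0, "gripper": 255}
    - {"dx": 1, "dy": 0.54, "dz": 0, "wx": 0, "wy": 0, "wz": 0, "gripper": 255}
    - {"dx": 1, "dy": 0.54, "dz": 0, "wx": 0, "wy": 0, "wz": 0, "gripper": 255}
    - {"dx": 1, "dy": 0.54, "dz": 0, "wx": 0, "wy": 0, "wz": 0, "gripper": 255}

```text
time: 3.6
tool_pos: [0.4699, 0.0963, 0.3021]
ee_rot: [-3.141, 0.0, 1.588]
wrist_force: [-0.0, -0.1, -0.0]
width: 0.0004
finger_force: 0.0
```

Call:
carry_out:
  deltas:
    - {"dx": 0.96, "dy": 0.5, "dz": 0, "wx": 0, "wy": 0, "wz": -0.1, "gripper": 255}
    - {"dx": 0.96, "dy": 0.5, "dz": 0, "wx": 0, "wy": 0, "wz": 0, "gripper": 255}
    - {"dx": 0.96, "dy": 0.5, "dz": 0, "wx": 0, "wy": 0, "wz": 0, "gripper": 255}
    - {"dx": 0.96, "dy": 0.5, "dz": 0, "wx": 0, "wy": 0, "wz": 0, "gripper": 255}
    - {"dx": 0.96, "dy": 0.5, "dz": 0, "wx": 0, "wy": 0, "wz": 0, "gripper": 255}
    - {"dx": 0.96, "dy": 0.5, "dz": 0, "wx": 0, "wy": 0, "wz": 0, "gripper": 255}
    - {"dx": 0.96, "dy": 0.5, "dz": 0, "wx": 0, "wy": 0, "wz": 0, "gripper": 255}
    - {"dx": 0.96, "dy": 0.5, "dz": 0, "wx": 0, "wy": 0, "wz": 0, "gripper": 255}
    - {"dx": 0, "dy": 0, "dz": 0.9, "wx": 0, "wy": 0, "wz": 0, "gripper": 255}
    - {"dx": 0, "dy": 0, "dz": 0.9, "wx": 0, "wy": 0, "wz": 0, "gripper": 255}
    - {"dx": 0, "dy": 0, "dz": 0.9, "wx": 0, "wy": 0, "wz": 0, "gripper": 255}
    - {"dx": 0, "dy": 0, "dz": 0.9, "wx": 0, "wy": 0, "wz": 0, "gripper": 255}
    - {"dx": 0, "dy": 0, "dz": 0.9, "wx": 0, "wy": 0, "wz": 0, "gripper": 255}
    - {"dx": 0, "dy": 0, "dz": 0.9, "wx": 0, "wy": 0, "wz": 0, "gripper": 255}
    - {"dx": 0, "dy": 0, "dz": 0.9, "wx": 0, "wy": 0, "wz": 0, "gripper": 255}
    - {"dx": 0, "dy": 0, "dz": 0, "wx": 0, "wy": 0, "wz": 0, "gripper": 255}
    - {"dx": 0, "dy": 0, "dz": 0, "wx": 0, "wy": 0, "wz": 0, "gripper": 255}

```text
time: 5.02
tool_pos: [0.5447, 0.2506, 0.175]
ee_rot: [-3.138, 0.001, 1.6]
wrist_force: [0.6, -0.3, 0.2]
width: 0.0003
finger_force: 0.0
```

Run:
```python
from h import *
im=eyes.snapshot('scene')[:,:,::-1];w=eyes.snapshot('wrist')[:,:,::-1];t=eyes.snapshot('top')[:,:,::-1]
np.savez('ref.npz',scene=im,wrist=w,top=t)
s=cv2.resize(im[110:240,270:450],None,fx=4,fy=4,interpolation=cv2.INTER_CUBIC)
cv2.imwrite('pics/s1.png',np.vstack([s[:,:720],np.zeros((0,720,3),np.uint8)]))
cv2.imwrite('pics/w1.png',cv2.resize(w,(480,300)))
o=np.zeros((586+0,720,3),np.uint8);o[:300,:416]=cv2.resize(s,(416,300));o[300:586,:457]=cv2.resize(w,(457,286));cv2.imwrite('pics/m1.png',o)
```

```text
(no output)
```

View pics/m1.png

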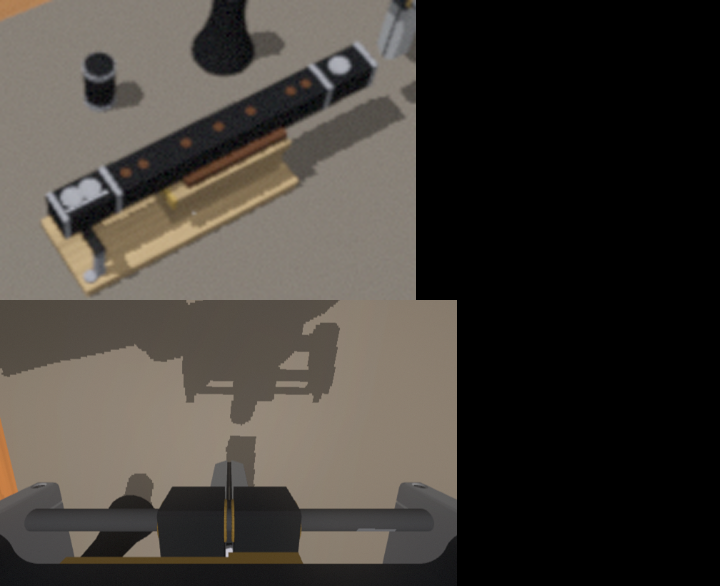

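```bash
cat > tr.py <<'E'
from h import *
from scipy.optimize import least_squares
ref=np.load('ref.npz')['scene']; C=eyes.get_calibration('scene')
d=np.array([.0281,-.9996,0]); U=4
up=lambda a:cv2.GaussianBlur(cv2.resize(a,None,fx=U,fy=U,interpolation=cv2.INTER_CUBIC),(0,0),2)
PATCH={'tail':(400,428,128,150),'mid':(352,372,158,178),'nose':(296,318,181,198)}
def track(show=True):
    im=eyes.snapshot('scene')[:,:,::-1]; np.save('last.npy',im); r={}
    for n,(u0,u1,v0,v1) in PATCH.items():
        m=np.array([(u0+u1)/2,(v0+v1)/2]);X=ray('scene',m,.102,C)
        a0=max(u0-45,0);b0=v0-12;S=im[b0:v1+35,a0:u1+12]
        s=cv2.matchTemplate(up(S),up(ref[v0:v1,u0:u1]),cv2.TM_CCOEFF_NORMED);_,q,_,l=cv2.minMaxLoc(s)
        uv=m+np.array(l)/U+[a0-u0,b0-v0]
        k=least_squares(lambda p:(proj('scene',X+p[0]*d+[0,0,p[1]],C)[0]-uv),[0,0]).x
        r[n]=(k*1000).round(1).tolist()+[round(q,2)]
    print(round(robot.get_obs()['time'],2),r)
if __name__=='__main__': track()
E
python3 tr.py
```

```text
5.22 {'tail': [0.0, 0.0, 1.0], 'mid': [0.0, 0.0, 0.99], 'nose': [0.0, 0.0, 1.0]}
```

Call:
carry_out:
  deltas:
    - {"dx": -0.2, "dy": 0, "dz": 0, "wx": 0, "wy": 0, "wz": 0, "gripper": 255}
    - {"dx": -0.2, "dy": 0, "dz": 0, "wx": 0, "wy": 0, "wz": 0, "gripper": 255}
    - {"dx": -0.2, "dy": 0, "dz": 0, "wx": 0, "wy": 0, "wz": 0, "gripper": 255}
    - {"dx": -0.2, "dy": 0, "dz": 0, "wx": 0, "wy": 0, "wz": 0, "gripper": 255}
    - {"dx": -0.2, "dy": 0, "dz": 0, "wx": 0, "wy": 0, "wz": 0, "gripper": 255}
    - {"dx": -0.1, "dy": 0, "dz": 0, "wx": 0, "wy": 0, "wz": 0, "gripper": 255}
    - {"dx": -0.1, "dy": 0, "dz": 0, "wx": 0, "wy": 0, "wz": 0, "gripper": 255}
    - {"dx": -0.1, "dy": 0, "dz": 0, "wx": 0, "wy": 0, "wz": 0, "gripper": 255}
    - {"dx": -0.1, "dy": 0, "dz": 0, "wx": 0, "wy": 0, "wz": 0, "gripper": 255}
    - {"dx": -0.1, "dy": 0, "dz": 0, "wx": 0, "wy": 0, "wz": 0, "gripper": 255}
    - {"dx": -0.1, "dy": 0, "dz": 0, "wx": 0, "wy": 0, "wz": 0, "gripper": 255}
    - {"dx": -0.1, "dy": 0, "dz": 0, "wx": 0, "wy": 0, "wz": 0, "gripper": 255}
    - {"dx": -0.1, "dy": 0, "dz": 0, "wx": 0, "wy": 0, "wz": 0, "gripper": 255}
    - {"dx": -0.1, "dy": 0, "dz": 0, "wx": 0, "wy": 0, "wz": 0, "gripper": 255}
    - {"dx": -0.1, "dy": 0, "dz": 0, "wx": 0, "wy": 0, "wz": 0, "gripper": 255}

```text
time: 6.47
tool_pos: [0.5466, 0.2109, 0.1767]
ee_rot: [3.142, -0.0, 1.6]
wrist_force: [-0.1, 2.8, -0.8]
width: 0.0006
finger_force: 1.2
```

```bash
python3 tr.py
```

```text
6.52 {'tail': [14.1, 0.4, 1.0], 'mid': [13.6, -0.1, 0.99], 'nose': [13.9, -0.2, 0.99]}
```

Call:
carry_out:
  deltas:
    - {"dx": -0.1, "dy": 0, "dz": 0, "wx": 0, "wy": 0, "wz": 0, "gripper": 255}
    - {"dx": -0.1, "dy": 0, "dz": 0, "wx": 0, "wy": 0, "wz": 0, "gripper": 255}
    - {"dx": -0.1, "dy": 0, "dz": 0, "wx": 0, "wy": 0, "wz": 0, "gripper": 255}
    - {"dx": -0.1, "dy": 0, "dz": 0, "wx": 0, "wy": 0, "wz": 0, "gripper": 255}
    - {"dx": -0.1, "dy": 0, "dz": 0, "wx": 0, "wy": 0, "wz": 0, "gripper": 255}
    - {"dx": -0.1, "dy": 0, "dz": 0, "wx": 0, "wy": 0, "wz": 0, "gripper": 255}
    - {"dx": -0.1, "dy": 0, "dz": 0, "wx": 0, "wy": 0, "wz": 0, "gripper": 255}
    - {"dx": 0.25, "dy": 0, "dz": 0, "wx": 0, "wy": 0, "wz": 0, "gripper": 255}
    - {"dx": 0, "dy": 0, "dz": 0, "wx": 0, "wy": 0, "wz": 0, "gripper": 255}
    - {"dx": 0, "dy": 0, "dz": 0, "wx": 0, "wy": 0, "wz": 0, "gripper": 255}
    - {"dx": 0, "dy": 0, "dz": 0, "wx": 0, "wy": 0, "wz": 0, "gripper": 255}
    - {"dx": 0, "dy": 0, "dz": 0, "wx": 0, "wy": 0, "wz": 0, "gripper": 255}

```text
time: 7.52
tool_pos: [0.5469, 0.2018, 0.1766]
ee_rot: [-3.141, 0.001, 1.6]
wrist_force: [-0.2, -1.2, 0.0]
width: 0.0005
finger_force: 0.0
```

```bash
python3 tr.py
```

```text
7.57 {'tail': [28.7, 0.3, 0.99], 'mid': [-6.9, -0.5, 0.99], 'nose': [28.3, 0.1, 0.99]}
```

Call:
carry_out:
  deltas:
    - {"dx": -0.2, "dy": 0, "dz": 0, "wx": 0, "wy": 0, "wz": 0, "gripper": 255}
    - {"dx": -0.1, "dy": 0, "dz": 0, "wx": 0, "wy": 0, "wz": 0, "gripper": 255}
    - {"dx": -0.1, "dy": 0, "dz": 0, "wx": 0, "wy": 0, "wz": 0, "gripper": 255}
    - {"dx": 0.25, "dy": 0, "dz": 0, "wx": 0, "wy": 0, "wz": 0, "gripper": 255}
    - {"dx": 0, "dy": 0, "dz": 0, "wx": 0, "wy": 0, "wz": 0, "gripper": 255}
    - {"dx": 0, "dy": 0, "dz": 0, "wx": 0, "wy": 0, "wz": 0, "gripper": 255}
    - {"dx": 0, "dy": 0, "dz": 0, "wx": 0, "wy": 0, "wz": 0, "gripper": 255}
    - {"dx": 0, "dy": 0, "dz": 0, "wx": 0, "wy": 0, "wz": 0, "gripper": 255}

```text
time: 8.23
tool_pos: [0.547, 0.1989, 0.1766]
ee_rot: [-3.142, 0.0, 1.6]
wrist_force: [-0.0, 0.5, -0.2]
width: 0.0005
finger_force: 0.0
```

```bash
python3 tr.py
```

```text
8.28 {'tail': [30.6, -0.3, 1.0], 'mid': [30.8, -0.2, 0.99], 'nose': [30.6, 0.1, 0.99]}
```

Call:
carry_out:
  deltas:
    - {"dx": -0.2, "dy": 0, "dz": 0, "wx": 0, "wy": 0, "wz": 0, "gripper": 255}
    - {"dx": -0.1, "dy": 0, "dz": 0, "wx": 0, "wy": 0, "wz": 0, "gripper": 255}
    - {"dx": -0.1, "dy": 0, "dz": 0, "wx": 0, "wy": 0, "wz": 0, "gripper": 255}
    - {"dx": 0.25, "dy": 0, "dz": 0, "wx": 0, "wy": 0, "wz": 0, "gripper": 255}
    - {"dx": 0, "dy": 0, "dz": 0, "wx": 0, "wy": 0, "wz": 0, "gripper": 255}
    - {"dx": 0, "dy": 0, "dz": 0, "wx": 0, "wy": 0, "wz": 0, "gripper": 255}
    - {"dx": 0, "dy": 0, "dz": 0, "wx": 0, "wy": 0, "wz": 0, "gripper": 255}
    - {"dx": 0, "dy": 0, "dz": 0, "wx": 0, "wy": 0, "wz": 0, "gripper": 255}

```text
time: 8.95
tool_pos: [0.5471, 0.1958, 0.1766]
ee_rot: [-3.141, 0.0, 1.6]
wrist_force: [-0.9, -0.5, 1.7]
width: 0.0003
finger_force: 0.0
```

```bash
python3 tr.py
```

```text
9.0 {'tail': [33.3, -0.3, 0.99], 'mid': [33.3, -0.2, 0.99], 'nose': [33.5, -0.4, 0.99]}
```

Call:
carry_out:
  deltas:
    - {"dx": -0.2, "dy": 0, "dz": 0, "wx": 0, "wy": 0, "wz": 0, "gripper": 255}
    - {"dx": -0.1, "dy": 0, "dz": 0, "wx": 0, "wy": 0, "wz": 0, "gripper": 255}
    - {"dx": -0.1, "dy": 0, "dz": 0, "wx": 0, "wy": 0, "wz": 0, "gripper": 255}
    - {"dx": 0.25, "dy": 0, "dz": 0, "wx": 0, "wy": 0, "wz": 0, "gripper": 255}
    - {"dx": 0, "dy": 0, "dz": 0, "wx": 0, "wy": 0, "wz": 0, "gripper": 255}
    - {"dx": 0, "dy": 0, "dz": 0, "wx": 0, "wy": 0, "wz": 0, "gripper": 255}
    - {"dx": 0, "dy": 0, "dz": 0, "wx": 0, "wy": 0, "wz": 0, "gripper": 255}
    - {"dx": 0, "dy": 0, "dz": 0, "wx": 0, "wy": 0, "wz": 0, "gripper": 255}

```text
time: 9.67
tool_pos: [0.5471, 0.1929, 0.1766]
ee_rot: [-3.141, 0.0, 1.6]
wrist_force: [-0.0, -0.2, 0.0]
width: 0.0007
finger_force: 0.0
```

```bash
python3 tr.py
```

```text
9.72 {'tail': [36.7, 0.2, 0.99], 'mid': [1.2, -0.0, 0.99], 'nose': [36.4, -0.9, 0.99]}
```

Call:
carry_out:
  deltas:
    - {"dx": -0.2, "dy": 0, "dz": 0, "wx": 0, "wy": 0, "wz": 0, "gripper": 255}
    - {"dx": -0.1, "dy": 0, "dz": 0, "wx": 0, "wy": 0, "wz": 0, "gripper": 255}
    - {"dx": -0.1, "dy": 0, "dz": 0, "wx": 0, "wy": 0, "wz": 0, "gripper": 255}
    - {"dx": 0.25, "dy": 0, "dz": 0, "wx": 0, "wy": 0, "wz": 0, "gripper": 255}
    - {"dx": 0, "dy": 0, "dz": 0, "wx": 0, "wy": 0, "wz": 0, "gripper": 255}
    - {"dx": 0, "dy": 0, "dz": 0, "wx": 0, "wy": 0, "wz": 0, "gripper": 255}
    - {"dx": 0, "dy": 0, "dz": 0, "wx": 0, "wy": 0, "wz": 0, "gripper": 255}
    - {"dx": 0, "dy": 0, "dz": 0, "wx": 0, "wy": 0, "wz": 0, "gripper": 255}

```text
time: 10.38
tool_pos: [0.5472, 0.1899, 0.1765]
ee_rot: [-3.141, 0.0, 1.6]
wrist_force: [0.0, -0.7, 0.3]
width: 0.0003
finger_force: 0.0
```

```bash
python3 tr.py
```

```text
10.43 {'tail': [41.7, 9.5, 0.97], 'mid': [41.2, 0.3, 0.99], 'nose': [41.4, -8.3, 0.98]}
```

Call:
carry_out:
  deltas:
    - {"dx": 0.6, "dy": 0, "dz": 0, "wx": 0, "wy": 0, "wz": 0, "gripper": 255}
    - {"dx": 0.65, "dy": 0, "dz": 0, "wx": 0, "wy": 0, "wz": 0, "gripper": 255}
    - {"dx": 0, "dy": 0, "dz": -1, "wx": 0, "wy": 0, "wz": 0, "gripper": 255}
    - {"dx": 0, "dy": 0, "dz": -1, "wx": 0, "wy": 0, "wz": 0, "gripper": 255}
    - {"dx": 0, "dy": 0, "dz": -1, "wx": 0, "wy": 0, "wz": 0, "gripper": 255}
    - {"dx": 0, "dy": 0, "dz": -1, "wx": 0, "wy": 0, "wz": 0, "gripper": 255}
    - {"dx": 0, "dy": 0, "dz": -1, "wx": 0, "wy": 0, "wz": 0, "gripper": 255}
    - {"dx": 0, "dy": 0, "dz": -1, "wx": 0, "wy": 0, "wz": 0, "gripper": 255}
    - {"dx": 0, "dy": 0, "dz": 0, "wx": 0, "wy": 0, "wz": 0, "gripper": 255}

```text
time: 11.18
tool_pos: [0.5477, 0.2167, 0.302]
ee_rot: [3.133, -0.003, 1.601]
wrist_force: [0.9, -1.0, 0.0]
width: 0.0008
finger_force: 0.0
```

```bash
python3 tr.py
```

```text
11.23 {'tail': [42.6, 11.0, 0.96], 'mid': [41.2, 0.3, 0.99], 'nose': [41.4, -8.3, 0.98]}
```

Call:
carry_out:
  deltas:
    - {"dx": -0.984, "dy": -0.267, "dz": 0, "wx": 0, "wy": 0, "wz": 0, "gripper": 0}
    - {"dx": -0.984, "dy": -0.267, "dz": 0, "wx": 0, "wy": 0, "wz": 0, "gripper": 0}
    - {"dx": -0.984, "dy": -0.267, "dz": 0, "wx": 0, "wy": 0, "wz": 0, "gripper": 0}
    - {"dx": -0.984, "dy": -0.267, "dz": 0, "wx": 0, "wy": 0, "wz": 0, "gripper": 0}
    - {"dx": -0.984, "dy": -0.267, "dz": 0, "wx": 0, "wy": 0, "wz": 0, "gripper": 0}
    - {"dx": -0.984, "dy": -0.267, "dz": 0, "wx": 0, "wy": 0, "wz": 0, "gripper": 0}
    - {"dx": -0.984, "dy": -0.267, "dz": 0, "wx": 0, "wy": 0, "wz": 0, "gripper": 0}
    - {"dx": -0.984, "dy": -0.267, "dz": 0, "wx": 0, "wy": 0, "wz": 0, "gripper": 0}
    - {"dx": -0.984, "dy": -0.267, "dz": 0, "wx": 0, "wy": 0, "wz": 0, "gripper": 0}
    - {"dx": -0.984, "dy": -0.267, "dz": 0, "wx": 0, "wy": 0, "wz": 0, "gripper": 0}
    - {"dx": -0.984, "dy": -0.267, "dz": 0, "wx": 0, "wy": 0, "wz": 0, "gripper": 0}
    - {"dx": -0.984, "dy": -0.267, "dz": 0, "wx": 0, "wy": 0, "wz": 0, "gripper": 0}
    - {"dx": -0.984, "dy": -0.267, "dz": 0, "wx": 0, "wy": 0, "wz": 0, "gripper": 0}
    - {"dx": -0.984, "dy": -0.267, "dz": 0, "wx": 0, "wy": 0, "wz": 0, "gripper": 0}
    - {"dx": -0.984, "dy": -0.267, "dz": 0, "wx": 0, "wy": 0, "wz": 0, "gripper": 0}
    - {"dx": -0.984, "dy": -0.267, "dz": 0, "wx": 0, "wy": 0, "wz": 0, "gripper": 0}
    - {"dx": -0.984, "dy": -0.267, "dz": 0, "wx": 0, "wy": 0, "wz": 0, "gripper": 0}
    - {"dx": -0.984, "dy": -0.267, "dz": 0, "wx": 0, "wy": 0, "wz": 0, "gripper": 0}
    - {"dx": -0.984, "dy": -0.267, "dz": 0, "wx": 0, "wy": 0, "wz": 0, "gripper": 0}
    - {"dx": -0.984, "dy": -0.267, "dz": 0, "wx": 0, "wy": 0, "wz": 0, "gripper": 0}

```text
time: 12.9
tool_pos: [0.4507, -0.1818, 0.2945]
ee_rot: [-3.139, -0.002, 1.6]
wrist_force: [0.5, -0.1, -0.6]
width: 0.0941
finger_force: 0.0
```

Call:
carry_out:
  deltas:
    - {"dx": -0.984, "dy": -0.267, "dz": 0, "wx": 0, "wy": 0, "wz": 0, "gripper": 0}
    - {"dx": -0.984, "dy": -0.267, "dz": 0, "wx": 0, "wy": 0, "wz": 0, "gripper": 0}
    - {"dx": -0.984, "dy": -0.267, "dz": 0, "wx": 0, "wy": 0, "wz": 0, "gripper": 0}
    - {"dx": -0.984, "dy": -0.267, "dz": 0, "wx": 0, "wy": 0, "wz": 0, "gripper": 0}
    - {"dx": 0, "dy": 0, "dz": 1, "wx": 0, "wy": 0, "wz": 0, "gripper": 0}
    - {"dx": 0, "dy": 0, "dz": 1, "wx": 0, "wy": 0, "wz": 0, "gripper": 0}
    - {"dx": 0, "dy": 0, "dz": 0, "wx": 0, "wy": 0, "wz": 0, "gripper": 0}
    - {"dx": 0, "dy": 0, "dz": 0, "wx": 0, "wy": 0, "wz": 0, "gripper": 0}

```text
time: 13.57
tool_pos: [0.4315, -0.26, 0.254]
ee_rot: [-3.137, -0.004, 1.6]
wrist_force: [0.7, 0.2, 0.2]
width: 0.0938
finger_force: 0.0
```

Run:
```python
from h import *
o=robot.get_obs();c=eyes.get_calibration('wrist');w=eyes.snapshot('wrist')[:,:,::-1];cv2.imwrite('pics/w2.png',w)
print(o['time'],o['tool_pos'],o['ee_rot'],o['width']);np.savez('w2.npz',R=c['R'],t=c['t'],k=[c['fovy'],c['cx'],c['cy']])
print(proj('wrist',[[.4336,-.259,.049],[.4336,-.259,.019]],c))
```

```text
13.5667 [ 0.43150605 -0.25996339  0.2540073 ] [-3.13734767 -0.00361497  1.60007425] 0.0937704877188525
[[324.22169787 198.40014383]
 [323.98467766 192.09079653]]
```

View pics/w2.png

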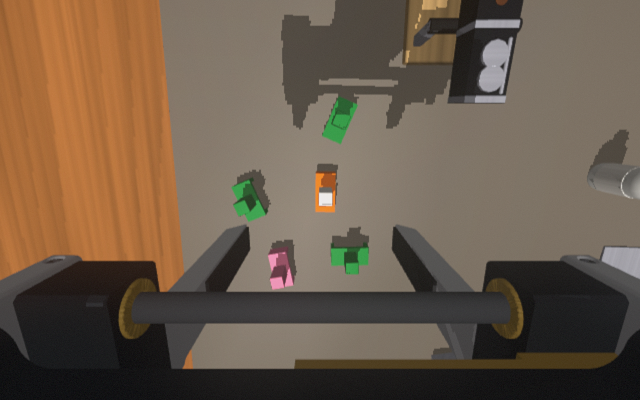

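Run:
```python
from h import *
z=np.load('w2.npz');c=dict(R=z['R'],t=z['t'],fovy=z['k'][0],cx=z['k'][1],cy=z['k'][2])
im=cv2.imread('pics/w2.png')[165:220,305:345];hsv=cv2.cvtColor(im,cv2.COLOR_BGR2HSV)
m=cv2.inRange(hsv,(5,120,90),(22,255,255));w=cv2.inRange(hsv,(0,0,150),(180,60,255))
for k,zz in((m,.019),(w,.049)):
    p=np.argwhere(k)[:,::-1]+[305,165];r=cv2.minAreaRect(p.astype(np.float32));print(len(p),r)
    print([ray('w',q,zz,c)[:2].round(4).tolist() for q in cv2.boxPoints(r)], ray('w',r[0],zz,c))
print(hsv[20:48:2,18:24:3,2])
```

```text
577 ((325.0, 191.0), (40.0, 20.0), 90.0)
[[0.4229, -0.2355], [0.4449, -0.2349], [0.4469, -0.2806], [0.4241, -0.2813]] [ 0.43469569 -0.2577162   0.019     ]
318 ((318.0, 199.5), (39.0, 26.0), 90.0)
[[0.4137, -0.2406], [0.4398, -0.2398], [0.4414, -0.2808], [0.4144, -0.2816]] [ 0.42728568 -0.26034878  0.049     ]
[[167 162]
 [122 124]
 [103 101]
 [105 105]
 [221 218]
 [237 237]
 [237 237]
 [236 237]
 [237 237]
 [219 219]
 [224 233]
 [237 238]
 [239 238]
 [225 229]]
```

Call:
carry_out:
  deltas:
    - {"dx": 0.1, "dy": 0.15, "dz": 0.96, "wx": 0, "wy": 0, "wz": 0, "gripper": 0}
    - {"dx": 0, "dy": 0, "dz": 0.96, "wx": 0, "wy": 0, "wz": 0, "gripper": 0}
    - {"dx": 0, "dy": 0, "dz": 0.96, "wx": 0, "wy": 0, "wz": 0, "gripper": 0}
    - {"dx": 0, "dy": 0, "dz": 0.96, "wx": 0, "wy": 0, "wz": 0, "gripper": 0}
    - {"dx": 0, "dy": 0, "dz": 0.96, "wx": 0, "wy": 0, "wz": 0, "gripper": 0}
    - {"dx": 0, "dy": 0, "dz": 0.96, "wx": 0, "wy": 0, "wz": 0, "gripper": 0}
    - {"dx": 0, "dy": 0, "dz": 0.8, "wx": 0, "wy": 0, "wz": 0, "gripper": 0}
    - {"dx": 0, "dy": 0, "dz": 0, "wx": 0, "wy": 0, "wz": 0, "gripper": 60}
    - {"dx": 0, "dy": 0, "dz": 0, "wx": 0, "wy": 0, "wz": 0, "gripper": 100}
    - {"dx": 0, "dy": 0, "dz": 0, "wx": 0, "wy": 0, "wz": 0, "gripper": 140}

```text
time: 14.45
tool_pos: [0.4361, -0.2592, 0.1273]
ee_rot: [3.139, 0.002, 1.6]
wrist_force: [0.3, 0.2, 0.6]
width: 0.0772
finger_force: 0.0
```

Run:
```python
from h import *
c=eyes.get_calibration('wrist');w=eyes.snapshot('wrist')[:,:,::-1];cv2.imwrite('pics/w3.png',w)
o=robot.get_obs();print(o['time'],o['tool_pos'],o['ee_rot'],o['width'])
print(proj('wrist',[[.4345,-.258,.049],[.4345,-.258,.019]],c))
```

```text
14.5 [ 0.43616749 -0.25936892  0.12754058] [3.13869287e+00 2.38044504e-03 1.60017693e+00] 0.07274373509367754
[[319.06997408 247.13392884]
 [319.14260161 229.73726531]]
```

View pics/w3.png

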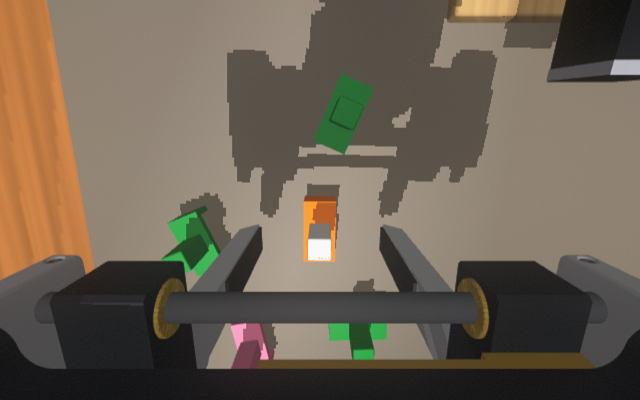

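Call:
carry_out:
  deltas:
    - {"dx": 0, "dy": 0, "dz": 0.4, "wx": 0, "wy": 0, "wz": 0, "gripper": 140}
    - {"dx": 0, "dy": 0, "dz": 0, "wx": 0, "wy": 0, "wz": 0, "gripper": 180}
    - {"dx": 0, "dy": 0, "dz": 0, "wx": 0, "wy": 0, "wz": 0, "gripper": 255}
    - {"dx": 0, "dy": 0, "dz": 0, "wx": 0, "wy": 0, "wz": 0, "gripper": 255}
    - {"dx": 0, "dy": 0, "dz": 0, "wx": 0, "wy": 0, "wz": 0, "gripper": 255}
    - {"dx": 0, "dy": 0, "dz": 0, "wx": 0, "wy": 0, "wz": 0, "gripper": 255}
    - {"dx": 0, "dy": 0, "dz": 0, "wx": 0, "wy": 0, "wz": 0, "gripper": 255}
    - {"dx": 0, "dy": 0, "dz": 0, "wx": 0, "wy": 0, "wz": 0, "gripper": 255}
    - {"dx": 0, "dy": 0, "dz": 0, "wx": 0, "wy": 0, "wz": 0, "gripper": 255}
    - {"dx": 0, "dy": 0, "dz": 0, "wx": 0, "wy": 0, "wz": 0, "gripper": 255}

```text
time: 15.33
tool_pos: [0.4351, -0.2588, 0.1175]
ee_rot: [3.142, 0.0, 1.6]
wrist_force: [-0.4, -0.2, -0.7]
width: 0.0135
finger_force: 30.0
```

Call:
carry_out:
  deltas:
    - {"dx": 0, "dy": 0, "dz": -1, "wx": 0, "wy": 0, "wz": 0, "gripper": 255}
    - {"dx": 0, "dy": 0, "dz": -1, "wx": 0, "wy": 0, "wz": 0, "gripper": 255}
    - {"dx": 0, "dy": 0, "dz": -1, "wx": 0, "wy": 0, "wz": 0, "gripper": 255}
    - {"dx": 0, "dy": 0, "dz": -1, "wx": 0, "wy": 0, "wz": 0, "gripper": 255}
    - {"dx": 0, "dy": 0, "dz": -1, "wx": 0, "wy": 0, "wz": 1, "gripper": 255}
    - {"dx": 0, "dy": 0, "dz": -1, "wx": 0, "wy": 0, "wz": 1, "gripper": 255}
    - {"dx": 0, "dy": 0, "dz": -1, "wx": 0, "wy": 0, "wz": 1, "gripper": 255}
    - {"dx": 0, "dy": 0, "dz": 0, "wx": 0, "wy": 0, "wz": 1, "gripper": 255}
    - {"dx": 0, "dy": 0, "dz": 0, "wx": 0, "wy": 0, "wz": 1, "gripper": 255}
    - {"dx": 0, "dy": 0, "dz": 0, "wx": 0, "wy": 0, "wz": 1, "gripper": 255}
    - {"dx": 0, "dy": 0, "dz": 0, "wx": 0, "wy": 0, "wz": 1, "gripper": 255}
    - {"dx": 0, "dy": 0, "dz": 0, "wx": 0, "wy": 0, "wz": 1, "gripper": 255}
    - {"dx": 0, "dy": 0, "dz": 0, "wx": 0, "wy": 0, "wz": 1, "gripper": 255}
    - {"dx": 0, "dy": 0, "dz": 0, "wx": 0, "wy": 0, "wz": 1, "gripper": 255}
    - {"dx": 0, "dy": 0, "dz": 0, "wx": 0, "wy": 0, "wz": 1, "gripper": 255}
    - {"dx": 0, "dy": 0, "dz": 0, "wx": 0, "wy": 0, "wz": 1, "gripper": 255}
    - {"dx": 0, "dy": 0, "dz": 0, "wx": 0, "wy": 0, "wz": 1, "gripper": 255}
    - {"dx": 0, "dy": 0, "dz": 0, "wx": 0, "wy": 0, "wz": 0.09, "gripper": 255}

```text
time: 16.83
tool_pos: [0.435, -0.2588, 0.2574]
ee_rot: [-3.142, 0.0, 0.027]
wrist_force: [-0.1, -0.5, -0.5]
width: 0.0136
finger_force: 30.0
```

```bash
python3 - <<'E'
from h import *
t=eyes.snapshot('top')[:,:,::-1];cv2.imwrite('pics/top2.png',t)
a=cv2.resize(t[180:230,200:390],None,fx=4,fy=4,interpolation=cv2.INTER_CUBIC)
u=cv2.resize(t[185:230,275:335],None,fx=8,fy=8,interpolation=cv2.INTER_CUBIC)
o=np.zeros((a.shape[0]+u.shape[0],760,3),np.uint8);o[:a.shape[0]]=a;o[a.shape[0]:,:u.shape[1]]=u;cv2.imwrite('pics/m3.png',o);print(o.shape)
E
python3 tr.py
```

```text
(560, 760, 3)
16.93 {'tail': [42.6, 11.0, 0.96], 'mid': [41.3, 1.2, 0.96], 'nose': [41.4, -8.3, 0.89]}
```

View pics/m3.png

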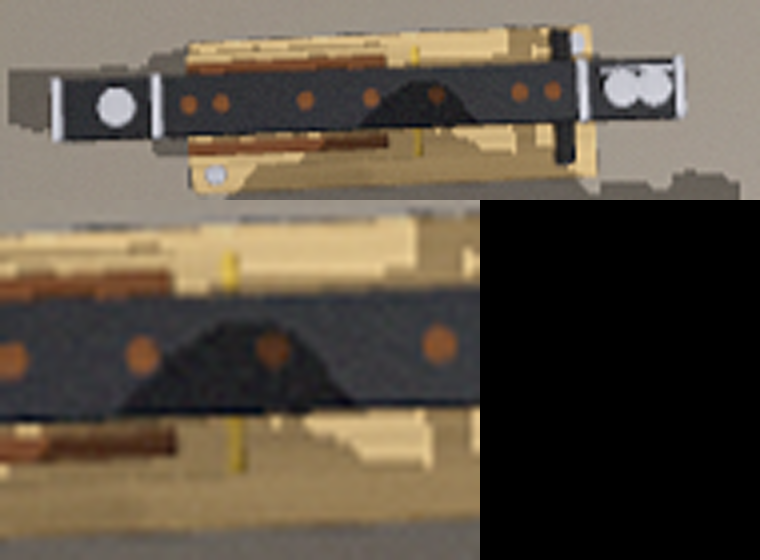

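Run:
```python
from h import *
A=ray('top',(303.3,193.6),.07);B=ray('top',(304.2,215.2),.07);print(A,B)
P=ray('top',(303.6,196.1),.102);Q=ray('top',(304.0,211.1),.102);print('body top',P,Q,(P+Q)/2)
# silhouette via gradient, columns 298..310
g=cv2.cvtColor(cv2.imread('pics/top2.png'),cv2.COLOR_BGR2GRAY).astype(float)
for c0,c1 in((240,250),(256,262),(310,318),(322,328)):
    p=g[188:222,c0:c1].mean(1);dp=np.diff(p);i=dp[:14].argmin();j=14+dp[14:].argmax()
    sub=lambda k:k+.5+188+0.5*(abs(dp[k+1])-abs(dp[k-1]))/(abs(2*dp[k])-abs(dp[k+1])-abs(dp[k-1])+1e-6)
    r=[sub(i),sub(j)];m=(c0+c1-1)/2;z=.102-( -.0195-ray('top',(m,204),.102)[1])*-.075
    a,b=ray('top',(m,r[0]),z),ray('top',(m,r[1]),z);print(m,np.round(r,2),(a+b)/2,(a-b)[0])
s=np.load('last.npy');hsv=cv2.cvtColor(s,cv2.COLOR_BGR2HSV)
q=proj('scene',[[.553+.024,-.0185,.07],[.553-.024,-.0185,.07]]);print(q)
x,y=q[0].astype(int);m=cv2.inRange(hsv[y-10:y+11,x-12:x+13],(22,150,90),(34,255,255));print(m.any(1).sum(), np.argwhere(m)[:,::-1].mean(0)+[x-12,y-10] if m.any() else 0)
```

```text
[ 0.57827407 -0.01727221  0.07      ] [ 0.52998572 -0.0187402   0.07      ]
body top [ 0.56958629 -0.01990493  0.102     ] [ 0.53725777 -0.0204034   0.102     ] [ 0.55342203 -0.02015417  0.102     ]
244.5 [195.46 218.57] [0.54881258 0.11005285 0.09243582] 0.050509497661684555
258.5 [194.62 213.51] [0.55457143 0.07894436 0.09471348] 0.041195554448753224
313.5 [195.43 211.37] [ 0.5533897  -0.04107358  0.10361206] 0.03424594765304512
324.5 [195.36 210.58] [ 0.55379935 -0.06467001  0.10538238] 0.03262123122721339
[[342.9089438  192.53934816]
 [331.61302778 175.89646799]]
0 0
```

Call:
carry_out:
  deltas:
    - {"dx": 0.478, "dy": -0.882, "dz": 0, "wx": 0, "wy": 0, "wz": 0, "gripper": 255}
    - {"dx": 0.478, "dy": -0.882, "dz": 0, "wx": 0, "wy": 0, "wz": 0, "gripper": 255}
    - {"dx": 0.478, "dy": -0.882, "dz": 0, "wx": 0, "wy": 0, "wz": 0, "gripper": 255}
    - {"dx": 0.478, "dy": -0.882, "dz": 0, "wx": 0, "wy": 0, "wz": 0, "gripper": 255}
    - {"dx": 0.478, "dy": -0.882, "dz": 0, "wx": 0, "wy": 0, "wz": 0, "gripper": 255}
    - {"dx": 0.478, "dy": -0.882, "dz": 0, "wx": 0, "wy": 0, "wz": 0, "gripper": 255}
    - {"dx": 0.478, "dy": -0.882, "dz": 0, "wx": 0, "wy": 0, "wz": 0, "gripper": 255}
    - {"dx": 0.478, "dy": -0.882, "dz": 0, "wx": 0, "wy": 0, "wz": 0, "gripper": 255}
    - {"dx": 0.478, "dy": -0.882, "dz": 0, "wx": 0, "wy": 0, "wz": 0, "gripper": 255}
    - {"dx": 0.478, "dy": -0.882, "dz": 0, "wx": 0, "wy": 0, "wz": 0, "gripper": 255}
    - {"dx": 0.478, "dy": -0.882, "dz": 0, "wx": 0, "wy": 0, "wz": 0, "gripper": 255}
    - {"dx": 0.478, "dy": -0.882, "dz": 0, "wx": 0, "wy": 0, "wz": 0, "gripper": 255}
    - {"dx": 0.478, "dy": -0.882, "dz": 0, "wx": 0, "wy": 0, "wz": 0, "gripper": 255}
    - {"dx": 0, "dy": 0, "dz": 0, "wx": 0.58, "wy": 0, "wz": 0, "gripper": 255}
    - {"dx": 0, "dy": 0, "dz": 0, "wx": 0, "wy": 0, "wz": 0, "gripper": 255}
    - {"dx": 0, "dy": 0, "dz": 0, "wx": 0, "wy": 0, "wz": 0, "gripper": 255}
    - {"dx": 0, "dy": 0, "dz": 0, "wx": 0, "wy": 0, "wz": 0, "gripper": 255}

```text
time: 18.35
tool_pos: [0.5525, -0.0265, 0.2574]
ee_rot: [-3.073, 0.0, 0.029]
wrist_force: [-0.3, -0.4, -0.3]
width: 0.0137
finger_force: 30.0
```

Run:
```python
from h import *
c=eyes.get_calibration('wrist');w=eyes.snapshot('wrist')[:,:,::-1];s=eyes.snapshot('scene')[:,:,::-1]
print({k:np.round(v,4) for k,v in robot.get_obs().items() if k in('tool_pos','ee_rot','width')})
a=cv2.resize(w,(608,380));b=cv2.resize(s[140:230,280:400],None,fx=2.4,fy=2.4,interpolation=cv2.INTER_CUBIC)
o=np.zeros((596,608,3),np.uint8);o[:380]=a;o[380:380+b.shape[0],:b.shape[1]]=b;cv2.imwrite('pics/m4.png',o);cv2.imwrite('pics/w4.png',w)
print(proj('w',[[.5775,-.0175,.07],[.53,-.0185,.07],[.553,-.018,.102]],c)*.95)
```

```text
{'tool_pos': array([ 0.5524, -0.0264,  0.2575]), 'ee_rot': array([-3.0729, -0.    ,  0.0288]), 'width': np.float64(0.0136)}
[[309.24577037 167.07528162]
 [308.66803739 212.68636037]
 [307.06684632 199.86066831]]
```

View pics/m4.png

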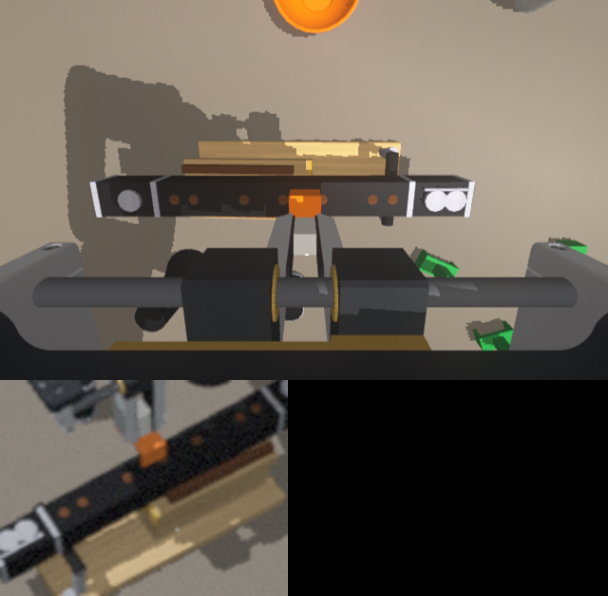

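Run:
```python
from h import *
c=eyes.get_calibration('wrist');g=cv2.cvtColor(cv2.imread('pics/w4.png'),cv2.COLOR_BGR2GRAY).astype(float)
for y in (.012,-.05):
    zt=.102+(y+.018)*.069
    X=lambda dx,z:[.5533+dx+ -.0281*(y+.018),y,z]
    q=proj('w',[X(.016,zt),X(-.016,zt),X(-.016,zt-.032)],c);print(q.round(1).tolist())
    u=int(q[0,0]);p=g[165:250,u-3:u+4].mean(1);print([ (165+i,int(v)) for i,v in enumerate(p) if 15<=i<75])
```

```text
[[288.3, 191.7], [288.2, 227.7], [294.0, 216.7]]
[(180, 62), (181, 62), (182, 64), (183, 86), (184, 92), (185, 46), (186, 37), (187, 38), (188, 39), (189, 37), (190, 38), (191, 40), (192, 42), (193, 43), (194, 42), (195, 42), (196, 42), (197, 43), (198, 41), (199, 42), (200, 41), (201, 42), (202, 42), (203, 42), (204, 41), (205, 41), (206, 41), (207, 41), (208, 42), (209, 41), (210, 42), (211, 41), (212, 41), (213, 40), (214, 41), (215, 40), (216, 41), (217, 41), (218, 40), (219, 41), (220, 40), (221, 40), (222, 40), (223, 40), (224, 40), (225, 39), (226, 40), (227, 50), (228, 79), (229, 138), (230, 169), (231, 145), (232, 136), (233, 135), (234, 132), (235, 130), (236, 129), (237, 126), (238, 123), (239, 124)]
[[362.3, 191.8], [359.9, 227.8], [357.8, 216.8]]
[(180, 133), (181, 137), (182, 138), (183, 135), (184, 110), (185, 53), (186, 45), (187, 46), (188, 45), (189, 45), (190, 44), (191, 54), (192, 66), (193, 71), (194, 71), (195, 70), (196, 69), (197, 70), (198, 69), (199, 69), (200, 69), (201, 68), (202, 68), (203, 69), (204, 68), (205, 68), (206, 68), (207, 67), (208, 67), (209, 67), (210, 67), (211, 67), (212, 67), (213, 66), (214, 66), (215, 66), (216, 66), (217, 66), (218, 65), (219, 66), (220, 65), (221, 65), (222, 64), (223, 64), (224, 64), (225, 63), (226, 65), (227, 98), (228, 140), (229, 154), (230, 154), (231, 153), (232, 153), (233, 153), (234, 153), (235, 154), (236, 153), (237, 153), (238, 154), (239, 153)]
```

Call:
carry_out:
  deltas:
    - {"dx": 0.04, "dy": 0.035, "dz": 0.5, "wx": 0, "wy": 0, "wz": 0, "gripper": 255}
    - {"dx": 0, "dy": 0.035, "dz": 0.5, "wx": 0, "wy": 0, "wz": 0, "gripper": 255}
    - {"dx": 0, "dy": 0.035, "dz": 0.5, "wx": 0, "wy": 0, "wz": 0, "gripper": 255}
    - {"dx": 0, "dy": 0.014, "dz": 0.2, "wx": 0, "wy": 0, "wz": 0, "gripper": 255}
    - {"dx": 0, "dy": 0.014, "dz": 0.2, "wx": 0, "wy": 0, "wz": 0, "gripper": 255}
    - {"dx": 0, "dy": 0.014, "dz": 0.2, "wx": 0, "wy": 0, "wz": 0, "gripper": 255}
    - {"dx": 0, "dy": 0, "dz": 0, "wx": 0, "wy": 0, "wz": 0, "gripper": 255}

```text
time: 19.03
tool_pos: [0.555, -0.0257, 0.2183]
ee_rot: [-3.072, -0.007, 0.029]
wrist_force: [-0.7, 0.4, 8.6]
width: 0.0137
finger_force: 30.0
```

Run:
```python
from h import *
c=eyes.get_calibration('wrist');w=eyes.snapshot('wrist')[:,:,::-1];s=eyes.snapshot('scene')[:,:,::-1]
print({k:np.round(v,4) for k,v in robot.get_obs().items() if k in('tool_pos','ee_rot','wrist_force')})
a=cv2.resize(w[130:290,220:420],None,fx=2.6,fy=2.6,interpolation=cv2.INTER_CUBIC)[:, :520];b=cv2.resize(s[150:200,310:370],None,fx=3.4,fy=3.4,interpolation=cv2.INTER_CUBIC)
o=np.zeros((590,520,3),np.uint8);o[:a.shape[0]]=a;o[a.shape[0]:a.shape[0]+170,:b.shape[1]]=b[:170];cv2.imwrite('pics/m5.png',o)
```

```text
{'tool_pos': array([ 0.5547, -0.0257,  0.2183]), 'ee_rot': array([-3.0718, -0.006 ,  0.0293]), 'wrist_force': array([-1.1895,  0.1193,  8.0895])}
```

View pics/m5.png

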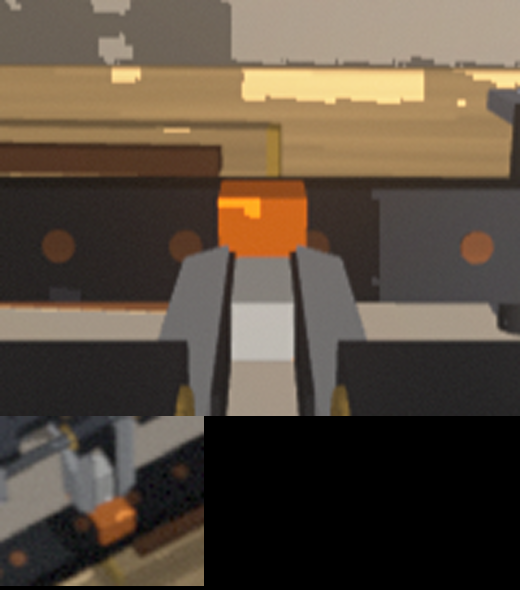

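Call:
carry_out:
  deltas:
    - {"dx": 0, "dy": -0.021, "dz": -0.3, "wx": 0, "wy": 0, "wz": 0, "gripper": 255}
    - {"dx": 0, "dy": 0, "dz": 0, "wx": 0, "wy": 0, "wz": 0, "gripper": 255}

```text
time: 19.3
tool_pos: [0.5538, -0.026, 0.2226]
ee_rot: [-3.073, -0.002, 0.029]
wrist_force: [-0.6, -0.3, 0.0]
width: 0.0138
finger_force: 30.0
```

```bash
python3 - <<'E'
from h import *
o=robot.get_obs();c=eyes.get_calibration('wrist');w=eyes.snapshot('wrist')[:,:,::-1];cv2.imwrite('pics/w5.png',w);p=o['tool_pos'];print(p,o['ee_rot'],o['wrist_force'],o['time'])
hsv=cv2.cvtColor(w,cv2.COLOR_BGR2HSV)
m=cv2.inRange(hsv[190:245,290:350],(3,150,90),(22,255,255));k=cv2.connectedComponentsWithStats(m);print(k[2][1:][k[2][1:,4]>30]+[290,190,0,0,0])
V=hsv[190:245,310:334,2].mean(1);print(V.astype(int).tolist())
g=cv2.cvtColor(w,cv2.COLOR_BGR2GRAY).astype(float)
for r in range(200,214):print(r,[ray('w',(322,r),z,c)[0].round(4) for z in(p[2]-.1175,p[2]-.0985,.102)])
print([(175+i,int(v)) for i,v in enumerate(g[175:240,285:290].mean(1))][::1])
print([(175+i,int(v)) for i,v in enumerate(g[175:240,362:367].mean(1))][::1])
for r in (191,192,193,194,240,242,244,246,248):print(r,ray('w',(364,r),.0995,c).round(4),ray('w',(287,r),.104,c).round(4))
E
python3 tr.py
```

```text
[ 0.55384845 -0.02604875  0.222558  ] [-3.07263508e+00 -2.01428185e-03  2.90993462e-02] [-0.55625391 -0.26672024  0.03946981] 19.3
[[304 199  35  30 981]]
[158, 157, 158, 160, 137, 73, 53, 53, 63, 108, 144, 145, 143, 143, 143, 158, 206, 228, 228, 228, 228, 225, 213, 210, 210, 210, 210, 209, 209, 209, 209, 208, 209, 209, 209, 208, 203, 191, 175, 140, 123, 123, 125, 125, 127, 127, 127, 127, 128, 128, 128, 128, 130, 131, 130]
200 [np.float64(0.5733), np.float64(0.5781), np.float64(0.5726)]
201 [np.float64(0.5726), np.float64(0.5774), np.float64(0.5718)]
202 [np.float64(0.5719), np.float64(0.5768), np.float64(0.5711)]
203 [np.float64(0.5711), np.float64(0.5761), np.float64(0.5703)]
204 [np.float64(0.5704), np.float64(0.5754), np.float64(0.5696)]
205 [np.float64(0.5697), np.float64(0.5748), np.float64(0.5688)]
206 [np.float64(0.5689), np.float64(0.5741), np.float64(0.5681)]
207 [np.float64(0.5682), np.float64(0.5734), np.float64(0.5673)]
208 [np.float64(0.5674), np.float64(0.5728), np.float64(0.5666)]
209 [np.float64(0.5667), np.float64(0.5721), np.float64(0.5658)]
210 [np.float64(0.5659)
[... 1557 characters left out ...]
 67), (228, 65), (229, 65), (230, 65), (231, 65), (232, 65), (233, 65), (234, 65), (235, 64), (236, 64), (237, 63), (238, 62), (239, 63)]
191 [ 0.58   -0.0479  0.0995] [0.5785 0.0072 0.104 ]
192 [ 0.5793 -0.0479  0.0995] [0.5778 0.0072 0.104 ]
193 [ 0.5785 -0.048   0.0995] [0.5771 0.0072 0.104 ]
194 [ 0.5778 -0.048   0.0995] [0.5763 0.0072 0.104 ]
240 [ 0.5425 -0.0503  0.0995] [0.5411 0.0071 0.104 ]
242 [ 0.5409 -0.0504  0.0995] [0.5395 0.0071 0.104 ]
244 [ 0.5393 -0.0505  0.0995] [0.5378 0.0071 0.104 ]
246 [ 0.5377 -0.0507  0.0995] [0.5362 0.0071 0.104 ]
248 [ 0.5361 -0.0508  0.0995] [0.5346 0.0071 0.104 ]
19.4 {'tail': [42.8, 11.9, 0.9], 'mid': [6.5, 2.9, 0.97], 'nose': [41.4, -8.3, 0.98]}
```

Call:
carry_out:
  deltas:
    - {"dx": 0.065, "dy": 0, "dz": 0, "wx": 0, "wy": 0, "wz": 0, "gripper": 255}
    - {"dx": 0, "dy": 0.007, "dz": 0.1, "wx": 0, "wy": 0, "wz": 0, "gripper": 255}
    - {"dx": 0, "dy": 0.007, "dz": 0.1, "wx": 0, "wy": 0, "wz": 0, "gripper": 255}
    - {"dx": 0, "dy": 0, "dz": 0, "wx": 0, "wy": 0, "wz": 0, "gripper": 255}
    - {"dx": 0, "dy": 0, "dz": 0, "wx": 0, "wy": 0, "wz": 0, "gripper": 255}

```text
time: 19.82
tool_pos: [0.5545, -0.0259, 0.2167]
ee_rot: [-3.072, 0.001, 0.029]
wrist_force: [-0.1, 1.1, -0.4]
width: 0.0137
finger_force: 30.0
```

Call:
carry_out:
  deltas:
    - {"dx": 0, "dy": 0.007, "dz": 0.1, "wx": 0, "wy": 0, "wz": 0, "gripper": 255}
    - {"dx": 0, "dy": 0, "dz": 0, "wx": 0, "wy": 0, "wz": 0, "gripper": 255}

```text
time: 19.98
tool_pos: [0.5546, -0.0259, 0.2149]
ee_rot: [-3.072, 0.001, 0.029]
wrist_force: [0.1, 1.0, -0.7]
width: 0.0135
finger_force: 30.0
```

Call:
carry_out:
  deltas:
    - {"dx": 0, "dy": 0.007, "dz": 0.1, "wx": 0, "wy": 0, "wz": 0, "gripper": 255}
    - {"dx": 0, "dy": 0.007, "dz": 0.1, "wx": 0, "wy": 0, "wz": 0, "gripper": 255}
    - {"dx": 0, "dy": 0.007, "dz": 0.1, "wx": 0, "wy": 0, "wz": 0, "gripper": 255}
    - {"dx": 0, "dy": 0, "dz": 0, "wx": 0, "wy": 0, "wz": 0, "gripper": 255}

```text
time: 20.32
tool_pos: [0.5545, -0.0259, 0.2087]
ee_rot: [-3.072, 0.001, 0.029]
wrist_force: [1.1, -0.1, -0.2]
width: 0.014
finger_force: 30.0
```

Call:
carry_out:
  deltas:
    - {"dx": 0, "dy": 0.004, "dz": 0.06, "wx": 0, "wy": 0, "wz": 0, "gripper": 255}
    - {"dx": 0, "dy": 0, "dz": 0, "wx": 0, "wy": 0, "wz": 0, "gripper": 255}

```text
time: 20.48
tool_pos: [0.5547, -0.0259, 0.2079]
ee_rot: [-3.072, 0.0, 0.029]
wrist_force: [-0.1, 0.8, -0.1]
width: 0.0138
finger_force: 30.0
```

```bash
python3 tr.py
```

```text
20.53 {'tail': [42.8, 11.9, 0.89], 'mid': [5.9, 3.4, 0.96], 'nose': [41.4, -8.3, 0.98]}
```

Call:
carry_out:
  deltas:
    - {"dx": 0, "dy": 0.004, "dz": 0.06, "wx": 0, "wy": 0, "wz": 0, "gripper": 255}
    - {"dx": 0, "dy": 0, "dz": 0, "wx": 0, "wy": 0, "wz": 0, "gripper": 255}
    - {"dx": 0, "dy": 0, "dz": 0, "wx": 0, "wy": 0, "wz": 0, "gripper": 255}

```text
time: 20.78
tool_pos: [0.5547, -0.0259, 0.2069]
ee_rot: [-3.072, 0.0, 0.029]
wrist_force: [0.6, 0.3, -0.4]
width: 0.0137
finger_force: 30.0
```

Call:
carry_out:
  deltas:
    - {"dx": 0, "dy": 0.003, "dz": 0.04, "wx": 0, "wy": 0, "wz": 0, "gripper": 255}
    - {"dx": 0, "dy": 0, "dz": 0, "wx": 0, "wy": 0, "wz": 0, "gripper": 255}
    - {"dx": 0, "dy": 0, "dz": 0, "wx": 0, "wy": 0, "wz": 0, "gripper": 255}

```text
time: 21.03
tool_pos: [0.5547, -0.0259, 0.2061]
ee_rot: [-3.072, 0.0, 0.029]
wrist_force: [0.4, 0.2, -0.3]
width: 0.0135
finger_force: 30.0
```

Call:
carry_out:
  deltas:
    - {"dx": 0, "dy": 0.003, "dz": 0.04, "wx": 0, "wy": 0, "wz": 0, "gripper": 255}
    - {"dx": 0, "dy": 0, "dz": 0, "wx": 0, "wy": 0, "wz": 0, "gripper": 255}
    - {"dx": 0, "dy": 0, "dz": 0, "wx": 0, "wy": 0, "wz": 0, "gripper": 255}

```text
time: 21.28
tool_pos: [0.5548, -0.026, 0.2054]
ee_rot: [-3.072, -0.0, 0.029]
wrist_force: [-0.1, -0.5, 0.1]
width: 0.0139
finger_force: 30.0
```

Call:
carry_out:
  deltas:
    - {"dx": 0, "dy": 0.002, "dz": 0.03, "wx": 0, "wy": 0, "wz": 0, "gripper": 255}
    - {"dx": 0, "dy": 0, "dz": 0, "wx": 0, "wy": 0, "wz": 0, "gripper": 255}
    - {"dx": 0, "dy": 0, "dz": 0, "wx": 0, "wy": 0, "wz": 0, "gripper": 255}

```text
time: 21.53
tool_pos: [0.5548, -0.0259, 0.2053]
ee_rot: [-3.072, -0.0, 0.029]
wrist_force: [-0.5, 0.3, 2.4]
width: 0.0142
finger_force: 30.0
```

Contact (2.4 N). Release and retreat.

Call:
carry_out:
  deltas:
    - {"dx": 0, "dy": 0, "dz": 0, "wx": 0, "wy": 0, "wz": 0, "gripper": 200}
    - {"dx": 0, "dy": 0, "dz": 0, "wx": 0, "wy": 0, "wz": 0, "gripper": 150}
    - {"dx": 0, "dy": 0, "dz": 0, "wx": 0, "wy": 0, "wz": 0, "gripper": 110}
    - {"dx": 0, "dy": 0, "dz": 0, "wx": 0, "wy": 0, "wz": 0, "gripper": 110}
    - {"dx": 0, "dy": 0, "dz": 0, "wx": 0, "wy": 0, "wz": 0, "gripper": 110}
    - {"dx": 0, "dy": 0, "dz": 0, "wx": 0, "wy": 0, "wz": 0, "gripper": 110}
    - {"dx": 0, "dy": 0, "dz": -0.3, "wx": 0, "wy": 0, "wz": 0, "gripper": 110}
    - {"dx": 0, "dy": 0, "dz": -0.6, "wx": 0, "wy": 0, "wz": 0, "gripper": 110}
    - {"dx": 0, "dy": 0, "dz": -0.8, "wx": 0, "wy": 0, "wz": 0, "gripper": 110}
    - {"dx": 0, "dy": 0, "dz": -0.8, "wx": 0, "wy": 0, "wz": 0, "gripper": 110}
    - {"dx": 0, "dy": 0, "dz": -0.8, "wx": 0, "wy": 0, "wz": 0, "gripper": 110}
    - {"dx": -1, "dy": 0, "dz": -0.6, "wx": 0, "wy": 0, "wz": 0, "gripper": 110}
    - {"dx": -1, "dy": 0, "dz": -0.6, "wx": 0, "wy": 0, "wz": 0, "gripper": 110}
    - {"dx": -1, "dy": 0, "dz": 0, "wx": 0, "wy": 0, "wz": 0, "gripper": 110}
    - {"dx": -1, "dy": 0, "dz": 0, "wx": 0, "wy": 0, "wz": 0, "gripper": 110}
    - {"dx": -1, "dy": 0, "dz": 0, "wx": 0, "wy": 0, "wz": 0, "gripper": 110}
    - {"dx": -1, "dy": 0, "dz": 0, "wx": 0, "wy": 0, "wz": 0, "gripper": 110}
    - {"dx": -1, "dy": 0, "dz": 0, "wx": 0, "wy": 0, "wz": 0, "gripper": 110}
    - {"dx": -1, "dy": 0, "dz": 0, "wx": 0, "wy": 0, "wz": 0, "gripper": 110}
    - {"dx": 0, "dy": 0, "dz": 0, "wx": 0, "wy": 0, "wz": 0, "gripper": 110}

```text
time: 23.2
tool_pos: [0.3929, -0.0368, 0.2964]
ee_rot: [-3.073, -0.002, 0.028]
wrist_force: [0.0, 0.3, 0.0]
width: 0.0535
finger_force: 0.0
```

```bash
python3 tr.py
python3 - <<'E'
from h import *
s=np.load('last.npy');t=eyes.snapshot('top')[:,:,::-1]
a=cv2.resize(s[120:220,280:440],None,fx=3.6,fy=3.6,interpolation=cv2.INTER_CUBIC);b=cv2.resize(t[185:225,240:340],None,fx=5.76,fy=5.76,interpolation=cv2.INTER_CUBIC)
o=np.vstack([a[:,:576],b[:,:576]]);cv2.imwrite('pics/f.png',o);print(o.shape)
E
```

```text
23.25 {'tail': [42.6, 11.0, 0.87], 'mid': [6.5, 2.9, 0.94], 'nose': [41.4, -8.3, 0.98]}
(590, 576, 3)
```

View pics/f.png

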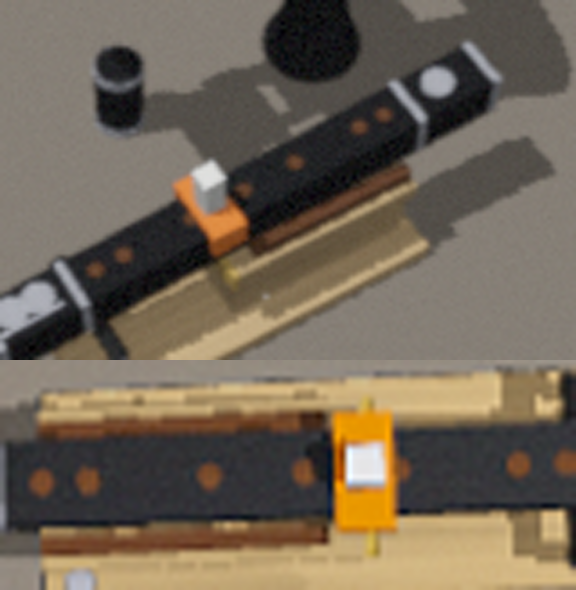

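```bash
python3 -c "
from bench import robot
print(robot.close_job())"
```

```text
the job is handed in; nothing more can be done
None
```

The body tipped on a 3 mm push step and stays with its nose on the rubber bar; the orange clip sits astride it about 1 mm from the brass edge, let go, and the job was handed in at about 23 s, though on the first try one clip leg landed on the body top with about 8 N before I lifted off and re-aligned (body not seen to move).

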